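# Open the slide-lid case and put the drawing pen on its rest

## Task

Get the drawing pen ready for class: open the wooden case by lifting the handle end of its lid over the end lip and sliding the lid out of its grooves, and lay the lid flat on the table, handle up. Then take the pen out of the case and lay it centred in the empty groove of the pen rest; drop neither lid nor pen, and leave the other pen and the other things on the table as they are.

Things in the scene. Friction and masses are not known exactly. Their poses are not given: they have to be found in the camera images.
- case: wooden slide-lid case fixed to the table, 190 (its x) x 116 (its y) x 57 mm; origin at the centre of its underside, z up; the lid slides out along its +x. The lid rests on side ledges 40 mm above the table; low side guides (47 mm high) flank its front part. Inside, below the lid: open space 178 x 88 mm, floor 5 mm above the table
- groove_end (a point): middle between the front ends of the two grooves: 27 mm behind the case's origin, 52 mm above the table. From here to the rear wall (both 57 mm high) rails overhang the lid's edges (underside at 52 mm), making grooves 12 mm high that hold the lid's rear down; 88 mm stay free between the rails
- case_lip (a point): middle of the top edge of the lip at the case's +x end: 92 mm in x from the case's origin, 48 mm above the table, 6 mm thick. It stands 8 mm above the ledges, so the shut lid (5 mm thick) cannot slide out until its front edge is raised above it
- lid: loose flat wooden lid, 174 (its x) x 99 (its y) x 5 mm, about 90 g; origin at the centre of its underside, x towards its handle end (the way it slides out), z up. Its rear 60 mm lie in the grooves, with 2.5 mm play to each side and about 2 mm lengthwise. Slid out some 70 mm, its rear edge leaves the grooves and it can be lifted away
- lid_grip (a point): centre of the wooden bar handle on the lid: 34 mm along the lid's x, 14 mm wide, 30 mm tall; this point is 15 mm above the lid's top, 44 mm in front of the lid's origin. With the lid shut the handle can be raised 7 to 14 mm, tipping the lid about its rear edge; about 10 mm brings the front edge over the lip
- lid_front (a point): middle of the lower front edge of the lid, 87 mm in front of its origin
- lid_back (a point): middle of the lower rear edge of the lid, 87 mm behind its origin
- pen_mid (a point): middle (on the axis) of the pen inside the case: grey, round, 22 mm diameter, 130 mm long along its x, tapering over the last 23 mm to a nozzle at +x, about 60 g. Axis 27 mm above the table, along the case's x, on two cradles (10 mm wide, 30 mm before and behind the case's centre, 36 mm across, 23 mm high); free space around its middle. Hidden by the lid at first
- pen: the same pen; origin at pen_mid, x along the pen; it may be rolled about its x
- rest: pen rest fixed to the table, dark steel base plate 120 (its x) x 140 (its y) x 8 mm; origin at the centre of its underside, z up, turned any way. Two bars (12 mm thick, 36 mm high, at x = -30 and +30 mm) of aluminium carry two parallel open 90 degree V grooves, 36 mm wide at the top, along its x at y = +35 and -35 mm. Free space between the bars
- free_groove (a point): point in the empty groove of the rest where the middle of a seated pen's axis comes to lie: y = +35 mm from the rest's origin, 34 mm above the table, midway between the bars; its x runs along the groove. Either nozzle direction is fine
- pen2_mid (a point): middle of the other, identical pen, which already lies in the other groove (y = -35 mm) and stays there
- dish: shallow blue ceramic dish, 100 mm across, 32 mm high, not part of the job; origin at the centre of its underside
- glue: upright glue stick, 27 mm diameter, 84 mm tall, not part of the job; origin at the centre of its underside
- phone: black phone-like slab 150 x 74 x 9 mm lying on the table, not part of the job; origin at the centre of its underside
Mind the look-alikes: they are no part of the job. Leave any turquoise look-alike of the lid alone. What is shaped like the rest but orange is not meant.

How it is judged:
By the outcome, as a careful person would: the job done as asked, in the order asked, and still so for the second after the job is handed in, with the robot touching nothing.
It also fails if it takes over 56 s, if anything falls off the work surface, if the arm or the gripper's body presses on something with over 40 N, if the wrist force passes 120 N, or if a joint passes its speed limit or range.

## Robot

A 7-joint arm with a two-finger parallel gripper is mounted at the origin on the work surface. World frame = base frame: x ahead of the robot, y to its left, z up, the work surface at z = 0. Lengths are in m, angles in rad, forces in N, time in s.
With the tool pointing down it reaches from about 0.4 to 0.875 m from the base axis. Payload 19.3 kg.
Tool frame: the origin (TCP) lies at the very end of the fingers, on their centre line; the grasp point (between the pads) lies 19 mm behind it; y points along the fingers, x is the direction in which the jaws open and shut, and the axes are right-handed (so a half turn about y gives the same grasp; the last joint's range is limited). The gripper opens to 85 mm and grips with 20 to 120 N. Pads are 22 mm wide; open, the fingers measure 114 mm over their backs; the gripper's body (76 mm by 85 mm) begins 54 mm behind the grasp point. The pads swing forward as they close: fully open they stand 13 mm farther back than shut.
Start: joints at [-1.314, 0.521, -0.036, 1.599, 0.021, 1.021, -0.113], TCP at [0.201, 0.592, 0.231] pointing down, gripper open.
Joint ranges: [-2.91, 2.91], [-0.3, 2.13], [-1.5, 1.42], [0.17, 2.43], [-1.26, 4.41], [0.16, 1.93], [-2.52, 2.52]. Speed limits (rad/s): [1.89, 1.89, 2.39, 2.39, 3.01, 3.01, 3.01].

## Interface

Orientations are given as [roll, pitch, yaw] about the fixed x, y, z axes, in that order (R = Rz(yaw) Ry(pitch) Rx(roll)).
In Python, from workcell import bot gives the robot as it stands. The module is installed in compiled form; this text tells all that it offers.
- The arm moves only by the shell command python3 -m crank 'ROWS' [FORCE]. ROWS is JSON, a list of rows, each an object of numbers: "hand": the closure, from 0 (fully open) to 1 (shut); "dx", "dy", "dz": the shift along the tool's x, y, z in mm; "yaw": the turn about the tool's y in rad. In form: [{"hand": .., "dx": .., "dy": .., "dz": .., "yaw": ..}, ...]. A call has 1 to 12 rows; each row is the pose to reach, as a shift and turn from the pose commanded when the call began, along the tool's axes at that moment; what a row does not reach only later rows make up. A row lasts 1/12 s, in which the tool goes at most 41.7 mm and 7.16 degrees, less where a joint would pass 70% of its speed; a pose out of reach is approached as far as the arm can. A call with a gripper value outside its range is refused whole. The fingers move at their own pace and stop on an object; FORCE is the grip in N (left out, the last holds). Time passes only in rows, so rows that repeat a pose let the fingers close. It gives the time, the measured TCP pose, the force and the opening at its end, in the units of the state.
- bot.observe(): the state, without advancing time (a new reading comes with each control period).
- bot.grab_frame(name): name is "scene" or "top"; returns the picture (400x640x3 uint8, red, green, blue); there is no depth.
- bot.camera_info(name): a dict with "fx", "fy", "cx", "cy" (pixels), "rvec" (rotation vector, rad) and "tvec" (3), from world to camera coordinates, as OpenCV has them. Camera axes: x right, y down, z forward; pixel columns grow to the right and rows downward; lengths in m; the calibration is good to about 2 mm. A picture is of the moment at which its call begins. camera_info takes no time and is no camera call.
- bot.job_done(): hands the job in, once; it reports no verdict.
The state is a dict: "clock": time; "qpos": joint angles; "qd": joint speeds; "joint_efforts": joint torques, N m; "position": TCP position; "tool_rot": TCP orientation; "force": force on the tool from outside, world axes, zero at the start; "moment": the same for the moment, N m; "grip_width": finger opening in m.
Only numpy, scipy, OpenCV 4.12 (cv2) and the standard library are available. Lean on these libraries where they do the work, as an engineer would, in place of code of your own. Each camera call takes 0.05 s, during which the arm holds its last target.

## Working session

There is one attempt and no reset: what is moved stays moved. The work goes in short steps, Python scripts to look and compute and a shell command to move; the robot and the scene stay as the last step left them, time stands still between calls to the robot, and variables do not carry over. Pictures are saved under pics/ and viewed, and the job is handed in when it is done.

```bash
mkdir -p pics; python3 - <<'E'
from workcell import bot
import cv2,numpy as np
s=bot.observe()
for k,v in s.items(): print(k,np.round(v,4))
for n in("scene","top"):
    im=bot.grab_frame(n); cv2.imwrite(f"pics/{n}0.png",im[:,:,::-1]); print(bot.camera_info(n))
E
```

```text
clock 0.0
qpos [-1.3142  0.5221 -0.0363  1.6     0.0212  1.0211 -0.1128]
qd [ 0.0003  0.0009 -0.0017 -0.0002  0.0008  0.0008 -0.0021]
joint_efforts [ 1.20000e-03 -9.27122e+01  1.98060e+00 -3.69935e+01  1.78000e-02
  8.30000e-03 -1.00000e-04]
position [0.2006 0.5916 0.2307]
tool_rot [-1.5709e+00  1.2000e-03  1.2440e+00]
force [0.032  0.715  0.2183]
moment [-0.0215  0.0074 -0.0274]
grip_width 0.0853
{'fx': 381.0323470298116, 'fy': 381.0323470298116, 'cx': 319.63427174229605, 'cy': 196.6279057940304, 'rvec': array([ 1.74888007,  1.50654951, -0.78243043]), 'tvec': array([ 0.05894012, -0.2882209 ,  1.54809361])}
{'fx': 366.73056332966706, 'fy': 366.73056332966706, 'cx': 320.42828824444, 'cy': 208.8197064136375, 'rvec': array([ 2.17216424, -2.19290809,  0.07836327]), 'tvec': array([-0.15922446,  0.56250444,  0.98789358])}
```

View pics/scene0.png

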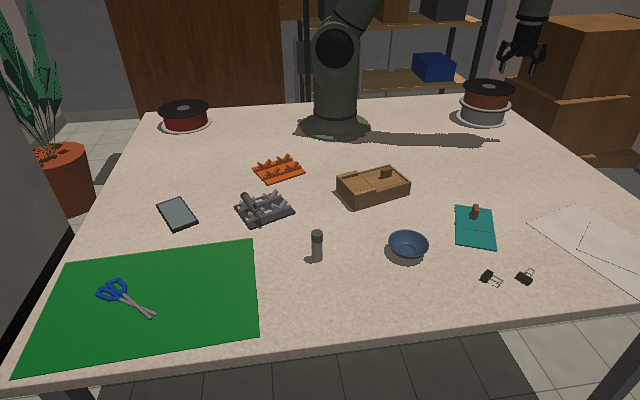

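View pics/top0.png

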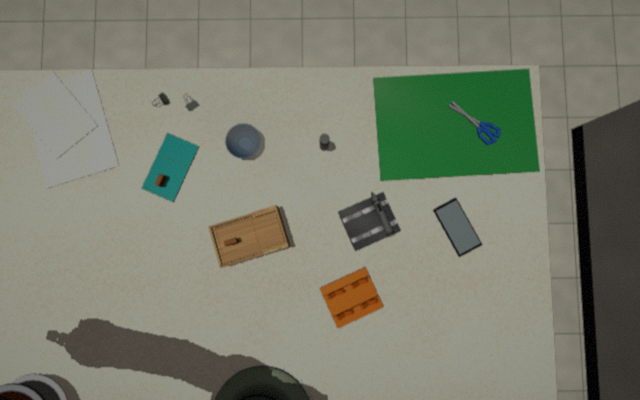

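The top view shows the wooden case at about (248,236) with the handle at (232,241), so its +x points left in the image. The grey rest is at (370,221), with a pen in the groove near (380,213). The turquoise lid (170,167) and the orange rest (351,297) are the look-alikes. Next I'll zoom in on the case and rest.

```bash
cat > h.py <<'E'
import cv2,numpy as np
from workcell import bot
def cam(n):
    c=bot.camera_info(n); K=np.array([[c['fx'],0,c['cx']],[0,c['fy'],c['cy']],[0,0,1]])
    R=cv2.Rodrigues(c['rvec'])[0]; return K,R,np.array(c['tvec'])
def ray(n,uv,z):
    K,R,t=cam(n); uv=np.atleast_2d(uv).astype(float)
    d=(np.linalg.inv(K)@np.c_[uv,np.ones(len(uv))].T).T@R; C=-R.T@t
    return C+d*((z-C[2])/d[:,2])[:,None]
def proj(n,P):
    K,R,t=cam(n); p=(K@(R@np.atleast_2d(P).T+t[:,None])).T; return p[:,:2]/p[:,2:]
def tri(ua,ub):
    A=[];b=[]
    for n,u in(("top",ua),("scene",ub)):
        K,R,t=cam(n); P=K@np.c_[R,t]
        for i in(0,1):
            r=P[i]-u[i]*P[2]; A.append(r[:3]);b.append(-r[3])
    return np.linalg.lstsq(np.array(A),np.array(b),rcond=None)[0]
def crop(src,x,y,w,h,s,out):
    im=cv2.imread(src)[y:y+h,x:x+w]; cv2.imwrite(out,cv2.resize(im,None,fx=s,fy=s,interpolation=cv2.INTER_CUBIC))
def st():
    s=bot.observe(); print(round(s['clock'],2),np.round(s['position'],4),np.round(s['tool_rot'],4),np.round(s['force'],1),np.round(s['grip_width'],4))
E
python3 - <<'E'
from h import *
crop("pics/top0.png",200,180,100,100,6,"pics/ct.png")
crop("pics/top0.png",325,180,100,75,8,"pics/rt.png")
crop("pics/scene0.png",225,150,200,100,4,"pics/cs.png")
print(-cam("top")[1].T@cam("top")[2],-cam("scene")[1].T@cam("scene")[2])
E
```

```text
[ 0.48632345 -0.16651983  1.02638104] [ 1.40473299 -0.26187758  0.6642924 ]
```

View pics/ct.png

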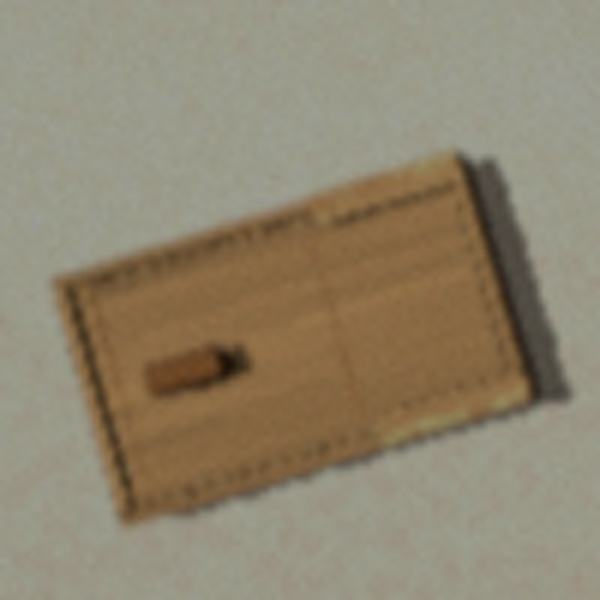

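View pics/rt.png

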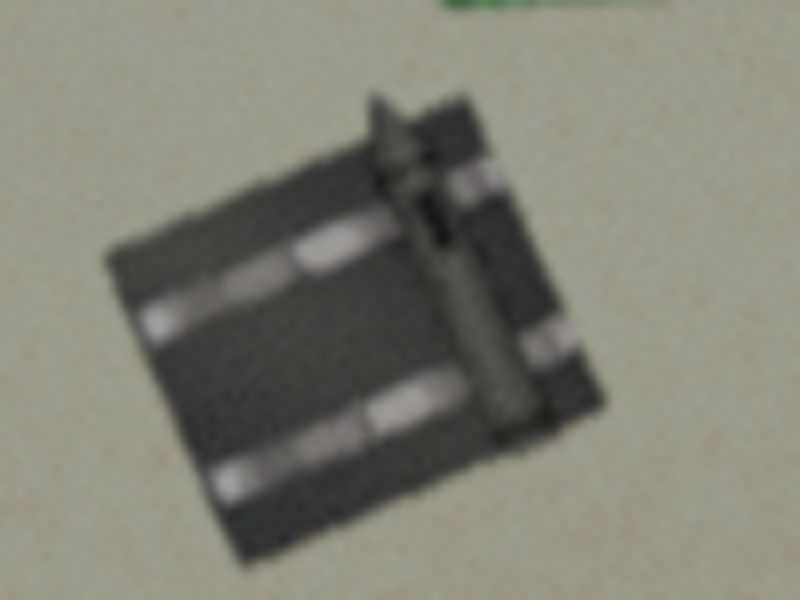

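View pics/cs.png

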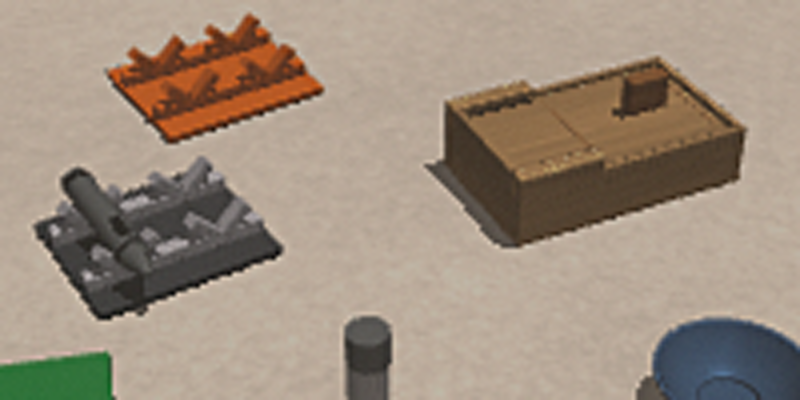

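The crops show the case's rear (high) corners at full-resolution (276,205) and (288.5,246), and its lip corners at (209,226.5) and (220.5,267). The rest's free groove is the left one, through its two bars. Now I'll measure both.

```bash
python3 - <<'E'
from h import *
im=cv2.imread("pics/top0.png"); hsv=cv2.cvtColor(im,cv2.COLOR_BGR2HSV)
# case mask
m=((hsv[...,1]>80)&(hsv[...,0]>8)&(hsv[...,0]<28)).astype(np.uint8)
m[:180]=0;m[280:]=0;m[:,:200]=0;m[:,300:]=0
m=cv2.morphologyEx(m,cv2.MORPH_CLOSE,np.ones((5,5)))
c=max(cv2.findContours(m,0,1)[0],key=cv2.contourArea)
print("case",cv2.minAreaRect(c),cv2.approxPolyDP(c,4,True)[:,0].tolist())
# rest mask
g=hsv[...,2]; sat=hsv[...,1]
print(hsv[225,365],hsv[210,345],hsv[260,340])
m=((g<100)).astype(np.uint8); m[:180]=0;m[258:]=0;m[:,:330]=0;m[:,405:]=0
c=max(cv2.findContours(m,0,1)[0],key=cv2.contourArea); print("rest",cv2.minAreaRect(c),cv2.approxPolyDP(c,3,True)[:,0].tolist())
f=lambda p,x,y,s:(np.array(p)+.5)/s-.5+[x,y]
# case corners clicked
R=ray("top",f([(457,152),(533,402)],200,180,6),.057); F=ray("top",f([(57,280),(125,522)],200,180,6),.048)
print("rear",R,"lip",F, np.linalg.norm(R[0]-R[1]),np.linalg.norm(F[0]-F[1]))
cr=R.mean(0);cf=F.mean(0); print("len",np.linalg.norm((cr-cf)[:2]),"cent",(cr+cf)/2,"yaw",np.arctan2(*(cf-cr)[[1,0]]), [np.arctan2(*(F[i]-R[i])[[1,0]]) for i in(0,1)])
hd=ray("top",f([(147,382),(218,368)],200,180,6),.075);print("handle top",hd,hd.mean(0))
B=ray("top",f([(108,255),(467,97),(606,403),(247,565)],325,180,8),.008); print("rest base",B,B.mean(0),[np.linalg.norm(B[i]-B[(i+1)%4]) for i in range(4)])
ex=(B[0]+B[1]-B[2]-B[3])[:2];print("rest yaw(x)",np.arctan2(ex[1],ex[0]))
E
```

```text
case ((248.57786560058594, 236.0592498779297), (43.76118850708008, 73.03387451171875), 72.80146026611328) [[276, 206], [209, 226], [221, 267], [289, 245]]
[30  8 62] [45 15 68] [ 32  29 156]
rest ((368.2049255371094, 219.7541046142578), (46.78128433227539, 50.274131774902344), 66.37062072753906) [[382, 192], [371, 193], [370, 198], [338, 212], [349, 238], [358, 239], [351, 241], [355, 250], [399, 231], [397, 224], [390, 224], [394, 216], [388, 204], [381, 204], [385, 199]]
rear [[ 0.56978961 -0.04618166  0.057     ]
 [ 0.45944701 -0.07947524  0.057     ]] lip [[0.51515827 0.13286959 0.048     ]
 [0.40820937 0.10146232 0.048     ]] 0.11525602851885185 0.11146516639000388
len 0.1876167520362962 cent [0.48815107 0.02716875 0.0525    ] yaw 1.8568220001826328 [np.float64(1.8669397695888663), np.float64(1.8467500790496798)]
handle top [[0.47007375 0.08522643 0.075     ]
 [0.47579718 0.05466408 0.075     ]] [0.47293547 0.06994525 0.075     ]
rest base [[ 0.55412736 -0.21353939  0.008     ]
 [ 0.60820573 -0.33956976  0.008     ]
 [ 0.50109897 -0.3853464   0.008     ]
 [ 0.44645951 -0.2601095   0.008     ]] [ 0.52747289 -0.29964127  0.008     ] [np.float64(0.13714271041703577), np.float64(0.11647900344073407), np.float64(0.1366372923698035), np.float64(0.11730789443382818)]
rest yaw(x) 0.4060731466887924
```

```bash
python3 - <<'E'
from h import *
f=lambda p,x,y,s:(np.array(p)+.5)/s-.5+[x,y]
# handle top-face ends triangulated; scene crop 4x at 225,150
a=f([(182,375)],200,180,6)[0]; 
crop("pics/scene0.png",370,155,50,40,14,"pics/hs.png"); crop("pics/top0.png",215,225,40,30,18,"pics/ht.png")
c=np.array([.488,.027]);u=np.array([np.cos(1.857),np.sin(1.857)])
print(proj("scene",[[*(c+u*k),.075] for k in(.026,.060)]),proj("top",[[*(c+u*k),.075] for k in(.026,.060)]))
# rest: valley of free groove at bars
v=ray("top",f([(262,280),(330,437)],325,180,8),.0184);print("valleys",v,v.mean(0),np.arctan2(*(v[0]-v[1])[[1,0]]))
# scene base corners of rest (z=.008), case rear-edge bottom
B=ray("scene",f([(37,228),(100,316),(282,245)],225,150,4),.008);print("rest scene",B)
C=ray("scene",f([(447,104),(520,180)],225,150,4),.057);print("case rear scene",C)
C=ray("scene",f([(745,129),],225,150,4),.048);print("case lip scene",C)
E
```

```text
[[380.59719831 170.10906622]
 [390.35002877 167.55512617]] [[236.98254094 239.02025201]
 [224.34504462 242.86402537]]
valleys [[ 0.54430826 -0.2659182   0.0184    ]
 [ 0.4902113  -0.2883032   0.0184    ]] [ 0.51725978 -0.2771107   0.0184    ] 0.392340924197105
rest scene [[ 0.50456898 -0.38214901  0.008     ]
 [ 0.60985551 -0.33714202  0.008     ]
 [ 0.55126238 -0.21029227  0.008     ]]
case rear scene [[ 0.4625313  -0.07678373  0.057     ]
 [ 0.56675088 -0.04466638  0.057     ]]
case lip scene [[0.51602288 0.13603074 0.048     ]]
```

View pics/hs.png

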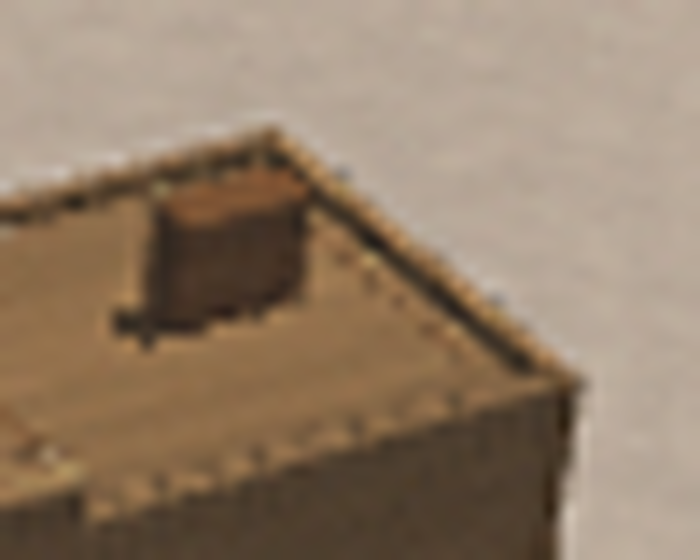

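View pics/ht.png

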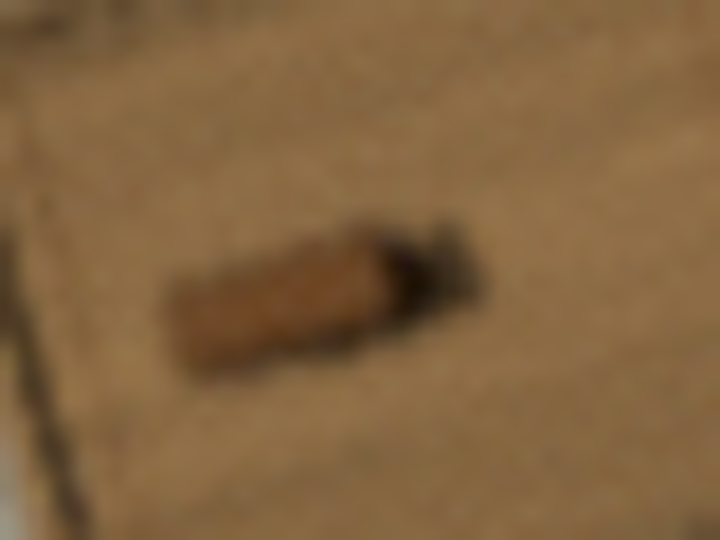

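Both views agree on the handle at (0.4756, 0.069), within about 1 mm. The rest's centre comes out at (0.528, -0.298) with yaw 0.40. My valley reading was on the slope's shading, since the valley lies midway between the bright flats, so I'll recheck it later. I'll go above the handle now.

```bash
cat >> h.py <<'E'
def go(x,y,z,psi=None):
    s=bot.observe(); p=s['position']; a=s['tool_rot'][2]; D=np.array([x,y,z])-p
    print("dx %.1f dy %.1f dz %.1f"%(1e3*(D[0]*np.cos(a)+D[1]*np.sin(a)),-1e3*D[2],1e3*(-D[0]*np.sin(a)+D[1]*np.cos(a))), "yaw",None if psi is None else round(a-psi,4))
E
python3 - <<'E'
from h import *
st(); go(.4756,.069,.12,.286)
E
```

```text
0.1 [0.2006 0.5916 0.2308] [-1.5708e+00  1.0000e-03  1.2439e+00] [ 0.1 -1.1  0.4] 0.0854
dx -406.7 dy 110.8 dz -428.3 yaw 0.9579
```

```bash
python3 -m crank '[{"hand":0,"dx":-407,"dy":0,"dz":-428,"yaw":0.958},{"hand":0,"dx":-407,"dy":0,"dz":-428,"yaw":0.958},{"hand":0,"dx":-407,"dy":0,"dz":-428,"yaw":0.958},{"hand":0,"dx":-407,"dy":0,"dz":-428,"yaw":0.958},{"hand":0,"dx":-407,"dy":30,"dz":-428,"yaw":0.958},{"hand":0,"dx":-407,"dy":30,"dz":-428,"yaw":0.958},{"hand":0,"dx":-407,"dy":30,"dz":-428,"yaw":0.958},{"hand":0,"dx":-407,"dy":50,"dz":-428,"yaw":0.958},{"hand":0,"dx":-407,"dy":50,"dz":-428,"yaw":0.958},{"hand":0,"dx":-407,"dy":70,"dz":-428,"yaw":0.958},{"hand":0,"dx":-407,"dy":80,"dz":-428,"yaw":0.958},{"hand":0,"dx":-407,"dy":90,"dz":-428,"yaw":0.958}]' 30; python3 -c "
from h import *
go(.4756,.069,.12,.286)"
```

```text
clock: 1.1
position: [0.431, 0.153, 0.1762]
tool_rot: [-1.571, -0.001, 0.286]
force: [1.7, 1.0, -0.0]
grip_width: 0.0854
dx 19.1 dy 56.2 dz -93.2 yaw 0.0002
```

```bash
python3 -m crank '[{"hand":0.3,"dx":15,"dy":30,"dz":-75,"yaw":0},{"hand":0.3,"dx":15,"dy":50,"dz":-75,"yaw":0},{"hand":0.3,"dx":15,"dy":50,"dz":-75,"yaw":0},{"hand":0.3,"dx":15,"dy":50,"dz":-75,"yaw":0},{"hand":0.3,"dx":15,"dy":50,"dz":-75,"yaw":0}]'; python3 -c "
from h import *
st();go(.4756,.069,.05,.286)"
```

```text
clock: 1.52
position: [0.4655, 0.0871, 0.126]
tool_rot: [-1.571, 0.001, 0.285]
force: [-1.0, 0.5, 0.8]
grip_width: 0.0598
1.52 [0.4655 0.0871 0.126 ] [-1.5707e+00  1.2000e-03  2.8510e-01] [-1.   0.5  0.8] 0.0598
dx 4.6 dy 76.0 dz -20.2 yaw -0.0009
```

```bash
python3 -m crank '[{"hand":0.3,"dx":5,"dy":10,"dz":-20,"yaw":0},{"hand":0.3,"dx":5,"dy":40,"dz":-20,"yaw":0},{"hand":0.3,"dx":5,"dy":65,"dz":-20,"yaw":0},{"hand":0.3,"dx":5,"dy":75,"dz":-20,"yaw":0},{"hand":0.3,"dx":5,"dy":75,"dz":-20,"yaw":0}]' ; python3 - <<'E'
from h import *
st();go(.4756,.069,.05,.286)
for n in("scene","top"):cv2.imwrite(f"pics/{n}1.png",bot.grab_frame(n)[:,:,::-1])
crop("pics/scene1.png",320,120,120,90,6,"pics/s1c.png")
E
```

```text
clock: 1.93
position: [0.4752, 0.0704, 0.0503]
tool_rot: [-1.57, 0.002, 0.288]
force: [-1.1, 0.3, -0.4]
grip_width: 0.0598
1.93 [0.4752 0.0704 0.0503] [-1.5703  0.0024  0.2877] [-1.1  0.3 -0.4] 0.0598
dx -0.1 dy 0.3 dz -1.4 yaw 0.0017
```

View pics/s1c.png

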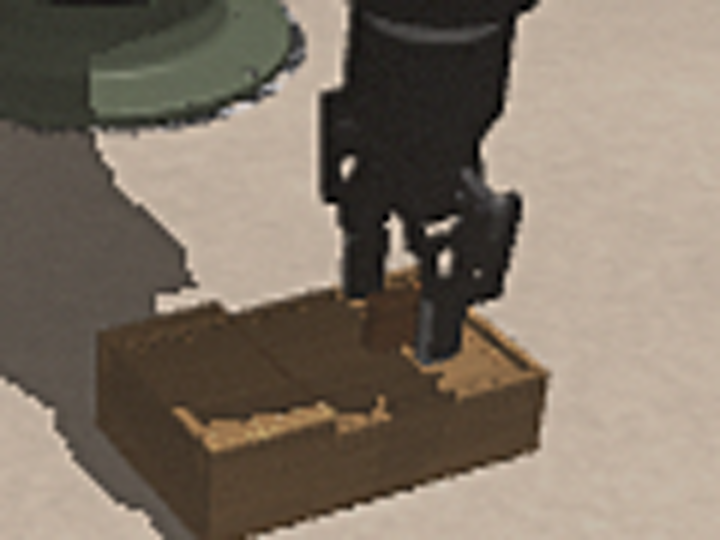

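The crop shows the fingers straddling the handle, with the near finger at (440,330) and the handle at (390,320). Closing on it now.

```bash
python3 -m crank '[{"hand":0.6,"dx":0,"dy":0,"dz":0,"yaw":0},{"hand":0.8,"dx":0,"dy":0,"dz":0,"yaw":0},{"hand":1,"dx":0,"dy":0,"dz":0,"yaw":0},{"hand":1,"dx":0,"dy":0,"dz":0,"yaw":0},{"hand":1,"dx":0,"dy":0,"dz":0,"yaw":0},{"hand":1,"dx":0,"dy":0,"dz":0,"yaw":0}]' 30
```

```text
clock: 2.53
position: [0.4765, 0.0694, 0.0519]
tool_rot: [-1.571, -0.001, 0.286]
force: [-2.6, 0.9, 12.9]
grip_width: 0.0134
```

```bash
python3 -m crank '[{"hand":1,"dx":0,"dy":-2,"dz":0,"yaw":0},{"hand":1,"dx":0,"dy":-4,"dz":0,"yaw":0},{"hand":1,"dx":0,"dy":-6,"dz":0,"yaw":0},{"hand":1,"dx":0,"dy":-8,"dz":0,"yaw":0},{"hand":1,"dx":0,"dy":-10,"dz":0,"yaw":0},{"hand":1,"dx":0,"dy":-12,"dz":0,"yaw":0},{"hand":1,"dx":0,"dy":-12.5,"dz":0,"yaw":0},{"hand":1,"dx":0,"dy":-12.5,"dz":0,"yaw":0}]' 30;  python3 - <<'E'
from h import *
st()
for n in("scene","top"):cv2.imwrite(f"pics/{n}2.png",bot.grab_frame(n)[:,:,::-1])
crop("pics/scene2.png",320,120,120,90,6,"pics/s2c.png")
E
```

```text
clock: 3.2
position: [0.4762, 0.0691, 0.0638]
tool_rot: [-1.571, 0.0, 0.286]
force: [0.6, -1.7, -4.1]
grip_width: 0.0135
3.2 [0.4762 0.0691 0.0638] [-1.5709e+00  1.0000e-04  2.8580e-01] [ 0.6 -1.7 -4.1] 0.0135
```

View pics/s2c.png

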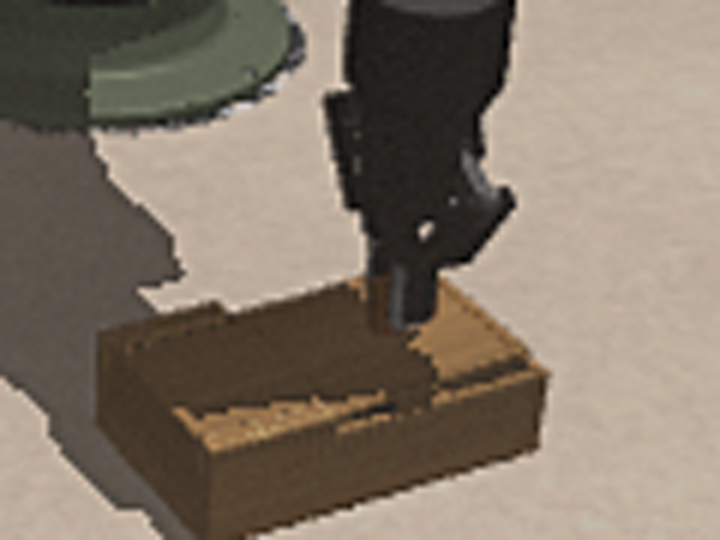

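The front edge is now visibly above the guide and lip (a gap shows at 340–530). I'll slide along +dz, easing down 1 mm.

```bash
python3 -m crank '[{"hand":1,"dx":0,"dy":0.5,"dz":2,"yaw":0},{"hand":1,"dx":0,"dy":1,"dz":6,"yaw":0},{"hand":1,"dx":0,"dy":1,"dz":12,"yaw":0},{"hand":1,"dx":0,"dy":1,"dz":18,"yaw":0},{"hand":1,"dx":0,"dy":1,"dz":24,"yaw":0},{"hand":1,"dx":0,"dy":1,"dz":30,"yaw":0}]' 30;  python3 - <<'E'
from h import *
st()
for n in("scene","top"):cv2.imwrite(f"pics/{n}3.png",bot.grab_frame(n)[:,:,::-1])
crop("pics/scene3.png",320,120,120,90,6,"pics/s3c.png")
E
```

```text
clock: 3.8
position: [0.4676, 0.099, 0.0627]
tool_rot: [-1.571, -0.0, 0.286]
force: [0.4, -0.3, -0.7]
grip_width: 0.0134
3.8 [0.4676 0.099  0.0627] [-1.5707e+00 -1.0000e-04  2.8650e-01] [ 0.4 -0.3 -0.7] 0.0134
```

View pics/s3c.png

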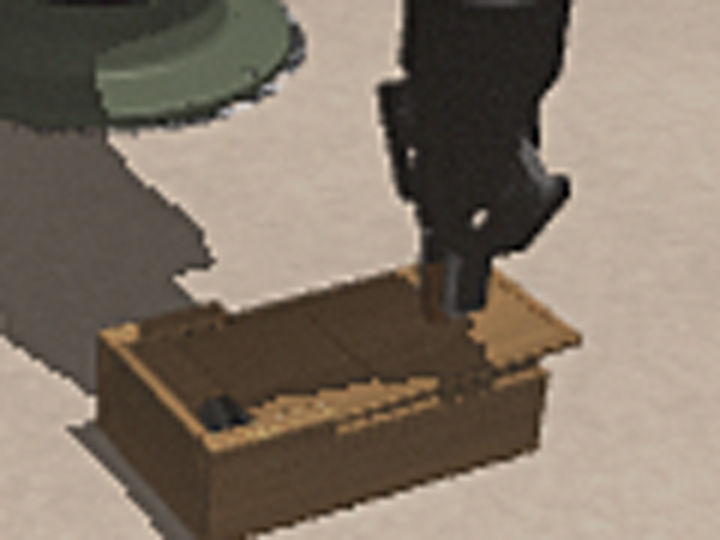

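The lid is over the lip and sliding freely. I'll slide it another 60 mm, then lift.

```bash
python3 -m crank '[{"hand":1,"dx":0,"dy":0,"dz":8,"yaw":0},{"hand":1,"dx":0,"dy":0,"dz":18,"yaw":0},{"hand":1,"dx":0,"dy":0,"dz":28,"yaw":0},{"hand":1,"dx":0,"dy":0,"dz":38,"yaw":0},{"hand":1,"dx":0,"dy":0,"dz":48,"yaw":0},{"hand":1,"dx":0,"dy":0,"dz":58,"yaw":0},{"hand":1,"dx":0,"dy":0,"dz":63,"yaw":0},{"hand":1,"dx":0,"dy":-5,"dz":65,"yaw":0},{"hand":1,"dx":0,"dy":-15,"dz":66,"yaw":0},{"hand":1,"dx":0,"dy":-28,"dz":70,"yaw":0},{"hand":1,"dx":0,"dy":-40,"dz":80,"yaw":0},{"hand":1,"dx":0,"dy":-40,"dz":90,"yaw":0}]' 30;  python3 - <<'E'
from h import *
st(); go(.4175,.267,.105)
for n in("scene","top"):cv2.imwrite(f"pics/{n}4.png",bot.grab_frame(n)[:,:,::-1])
crop("pics/scene4.png",320,80,160,120,5,"pics/s4c.png")
E
```

```text
clock: 4.9
position: [0.4434, 0.1845, 0.1052]
tool_rot: [-1.57, -0.003, 0.284]
force: [1.5, 0.4, -0.5]
grip_width: 0.0135
4.9 [0.4434 0.1845 0.1052] [-1.5702 -0.0028  0.2842] [ 1.5  0.4 -0.5] 0.0135
dx -1.8 dy 0.2 dz 86.5 yaw None
```

View pics/s4c.png

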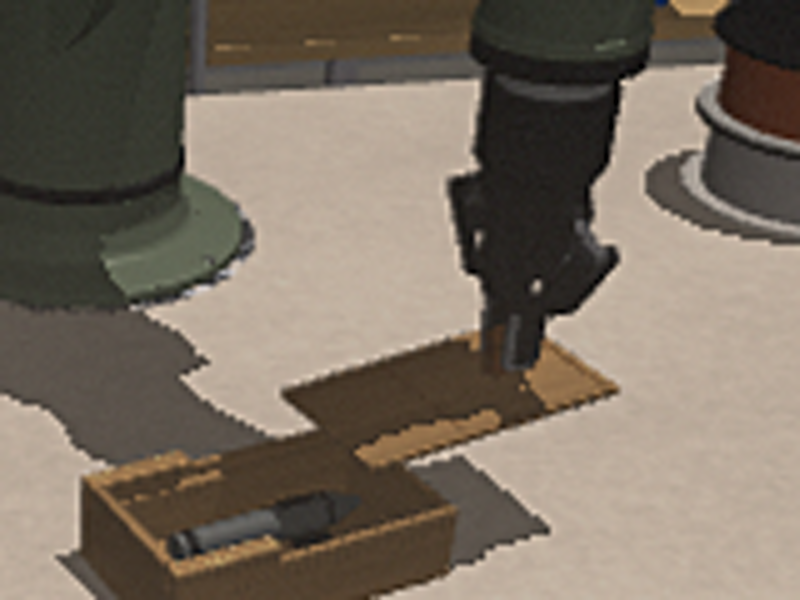

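View pics/top4.png

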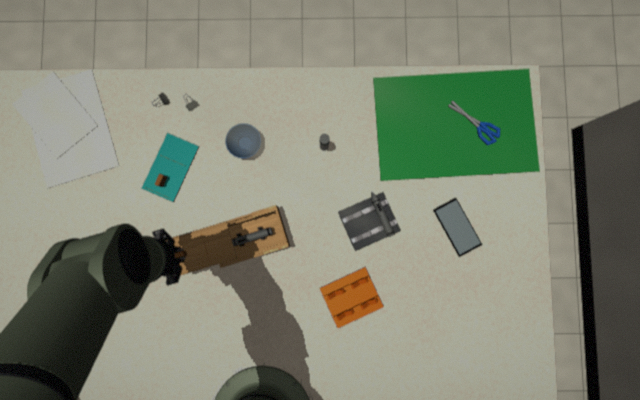

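The lid is clear and held nearly level, and the pen is visible in the case. I'll carry the lid onward over the empty table and lower it.

```bash
python3 -m crank '[{"hand":1,"dx":-1,"dy":0,"dz":25,"yaw":0},{"hand":1,"dx":-2,"dy":0,"dz":50,"yaw":0},{"hand":1,"dx":-2,"dy":0,"dz":75,"yaw":0},{"hand":1,"dx":-2,"dy":10,"dz":92,"yaw":0},{"hand":1,"dx":-2,"dy":30,"dz":95,"yaw":0},{"hand":1,"dx":-2,"dy":50,"dz":95,"yaw":0},{"hand":1,"dx":-2,"dy":65,"dz":95,"yaw":0},{"hand":1,"dx":-2,"dy":75,"dz":95,"yaw":0},{"hand":1,"dx":-2,"dy":78,"dz":95,"yaw":0},{"hand":1,"dx":-2,"dy":78,"dz":95,"yaw":0}]' 25;  python3 - <<'E'
from h import *
st()
cv2.imwrite("pics/scene5.png",bot.grab_frame("scene")[:,:,::-1])
crop("pics/scene5.png",340,80,160,120,5,"pics/s5c.png")
E
```

```text
clock: 5.83
position: [0.4136, 0.2742, 0.0239]
tool_rot: [-1.572, 0.001, 0.285]
force: [0.9, -0.0, -1.6]
grip_width: 0.0137
5.83 [0.4136 0.2742 0.0239] [-1.5716e+00  1.3000e-03  2.8530e-01] [ 0.9 -0.  -1.6] 0.0137
```

View pics/s5c.png

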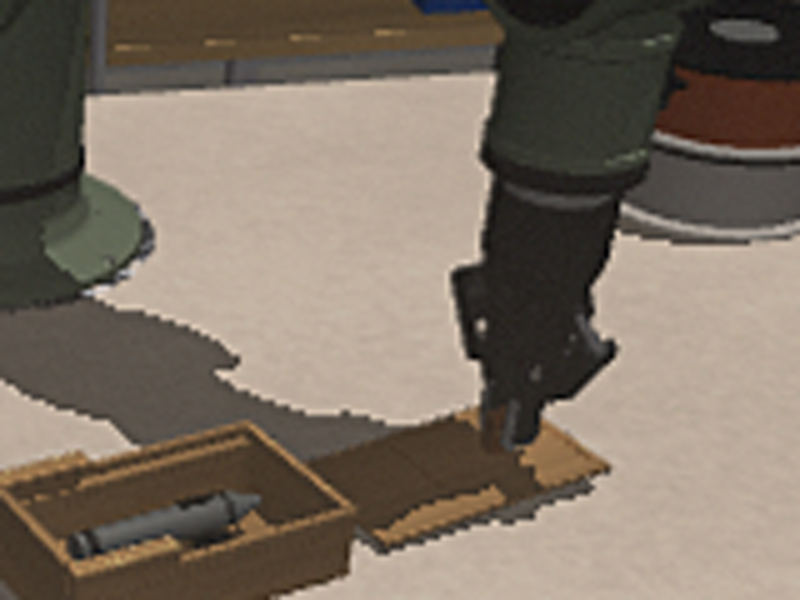

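The lid is just above the table (thin shadow under its front) and clear of the case. I'll lower it slowly.

```bash
python3 -m crank '[{"hand":1,"dx":0,"dy":2,"dz":0,"yaw":0},{"hand":1,"dx":0,"dy":4,"dz":0,"yaw":0},{"hand":1,"dx":0,"dy":6,"dz":0,"yaw":0},{"hand":1,"dx":0,"dy":8,"dz":0,"yaw":0},{"hand":1,"dx":0,"dy":10,"dz":0,"yaw":0},{"hand":1,"dx":0,"dy":12,"dz":0,"yaw":0},{"hand":1,"dx":0,"dy":12,"dz":0,"yaw":0}]' 20
```

```text
clock: 6.47
position: [0.4137, 0.2751, 0.0124]
tool_rot: [-1.571, 0.0, 0.286]
force: [0.4, 1.4, 2.0]
grip_width: 0.0134
```

```bash
python3 -m crank '[{"hand":1,"dx":0,"dy":1,"dz":0,"yaw":0},{"hand":1,"dx":0,"dy":1.5,"dz":0,"yaw":0},{"hand":1,"dx":0,"dy":1.5,"dz":0,"yaw":0}]' 20;  python3 - <<'E'
from h import *
st()
cv2.imwrite("pics/scene6.png",bot.grab_frame("scene")[:,:,::-1])
crop("pics/scene6.png",340,80,160,120,5,"pics/s6c.png")
E
```

```text
clock: 6.72
position: [0.4138, 0.2751, 0.0119]
tool_rot: [-1.57, -0.0, 0.286]
force: [-5.1, -0.4, 25.8]
grip_width: 0.0139
6.72 [0.4138 0.2751 0.0119] [-1.5703e+00 -2.0000e-04  2.8580e-01] [-5.1 -0.4 25.8] 0.0139
```

View pics/s6c.png

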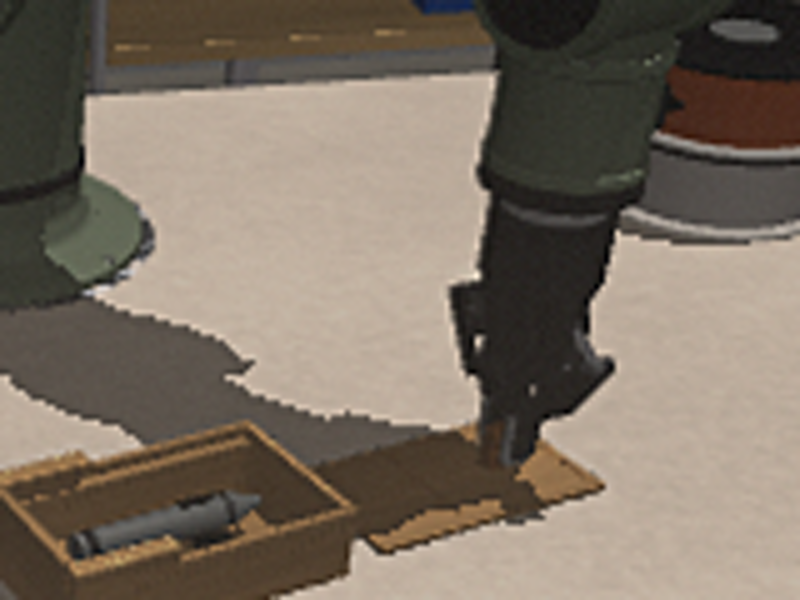

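The lid is flat on the table. I'll ease off the pressure, open, and rise straight up.

```bash
python3 -m crank '[{"hand":1,"dx":0,"dy":-1.5,"dz":0,"yaw":0},{"hand":0.5,"dx":0,"dy":-1.5,"dz":0,"yaw":0},{"hand":0.3,"dx":0,"dy":-1.5,"dz":0,"yaw":0},{"hand":0.3,"dx":0,"dy":-1.5,"dz":0,"yaw":0},{"hand":0.3,"dx":0,"dy":-1.5,"dz":0,"yaw":0},{"hand":0.3,"dx":0,"dy":-15,"dz":0,"yaw":0},{"hand":0.3,"dx":0,"dy":-45,"dz":0,"yaw":0},{"hand":0.3,"dx":0,"dy":-85,"dz":0,"yaw":0},{"hand":0.3,"dx":0,"dy":-125,"dz":-10,"yaw":0},{"hand":0.3,"dx":0,"dy":-140,"dz":-50,"yaw":0},{"hand":0.4,"dx":0,"dy":-140,"dz":-70,"yaw":0}]' 20;  python3 - <<'E'
from h import *
st()
for n in("scene","top"):cv2.imwrite(f"pics/{n}7.png",bot.grab_frame(n)[:,:,::-1])
crop("pics/scene7.png",300,120,200,120,4,"pics/s7c.png")
crop("pics/top7.png",120,180,180,100,4.4,"pics/t7c.png")
E
```

```text
clock: 7.68
position: [0.4352, 0.2064, 0.1545]
tool_rot: [-1.57, -0.005, 0.286]
force: [0.7, -1.5, 0.2]
grip_width: 0.0515
7.68 [0.4352 0.2064 0.1545] [-1.5697 -0.0049  0.286 ] [ 0.7 -1.5  0.2] 0.0515
```

View pics/s7c.png

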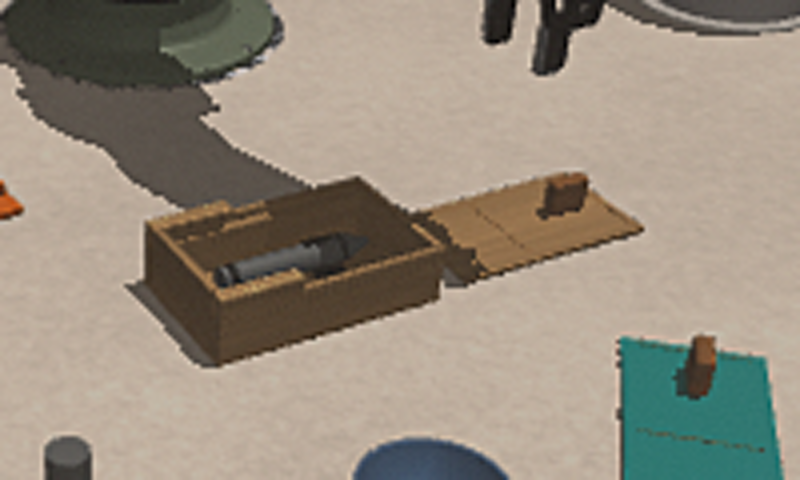

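View pics/t7c.png

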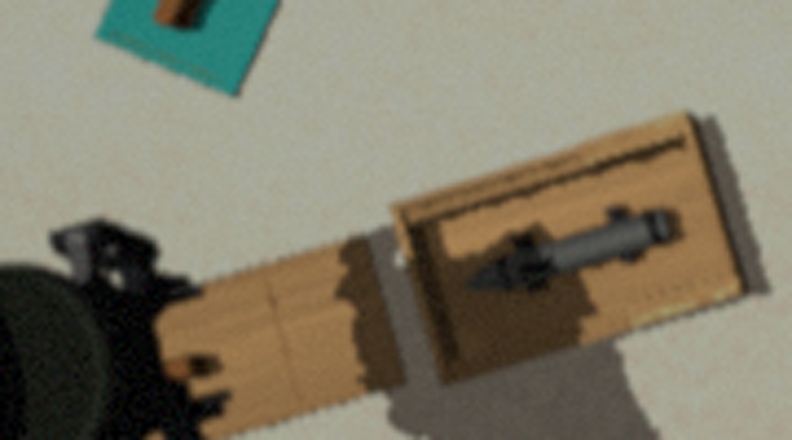

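The lid lies flat beside the case with a small gap. In the top crop the pen runs from its tip at about (470,285) to its end at about (678,225).

```bash
python3 - <<'E'
from h import *
f=lambda p,x,y,s:(np.array(p)+.5)/s-.5+[x,y]
P=ray("top",f([(470,285),(678,225)],120,180,4.4),.027); print(P,P.mean(0),np.linalg.norm(P[0]-P[1]),np.arctan2(*(P[0]-P[1])[[1,0]]))
S=ray("scene",f([(366,238),(216,277)],300,120,4),.030); print(S,S.mean(0),np.linalg.norm(S[0]-S[1]),np.arctan2(*(S[0]-S[1])[[1,0]]))
crop("pics/top7.png",215,210,75,50,10,"pics/pt.png");crop("pics/scene7.png",345,170,60,30,13,"pics/ps.png")
c=np.array([.488,.027]);u=np.array([np.cos(1.857),np.sin(1.857)])
print(proj("top",[[*(c+u*k),.027] for k in(-.065,.065)]),proj("scene",[[*(c+u*k),.027] for k in(-.065,.065)]))
E
```

```text
[[ 0.46612158  0.09151682  0.027     ]
 [ 0.50187014 -0.03686182  0.027     ]] [0.48399586 0.0273275  0.027     ] 0.1332630171403653 1.8423781436589248
[[ 0.46609726  0.09326453  0.03      ]
 [ 0.50026046 -0.03147584  0.03      ]] [0.48317886 0.03089434 0.03      ] 0.12933400694626251 1.8381157983289556
[[273.15160644 229.10684711]
 [227.23952127 243.07399659]] [[352.73531518 190.98650097]
 [390.13009734 180.68163946]]
```

View pics/pt.png

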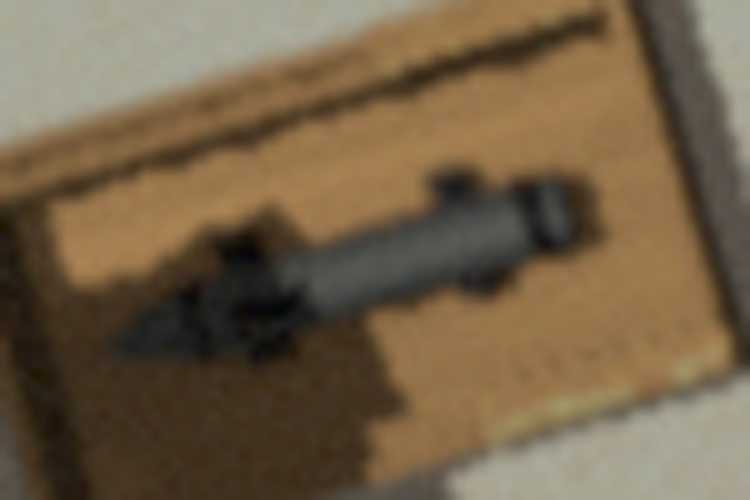

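View pics/ps.png

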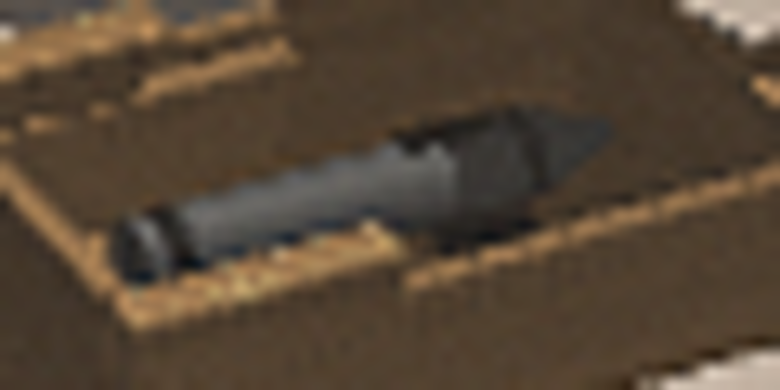

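```bash
python3 - <<'E'
from h import *
t=[(225.55,244.55),(272.05,230.55)];s=[(391.6,179.4),(354.5,188.4)]
for n,q in(("top",t),("scene",s)):
    P=ray(n,q,.027);print(n,P[:,:2],P.mean(0),np.arctan2(*(P[0]-P[1])[[1,0]]))
print([tri(a,b) for a,b in zip(t,s)])
# case inner: long rails top z .057 both sides at rear, whole-case outlines from earlier
go(.4842,.0300,.09,.28)
E
```

```text
top [[ 0.46570163  0.0939081 ]
 [ 0.50245611 -0.03235747]] [0.48407887 0.03077532 0.027     ] 1.854057668356747
scene [[ 0.46338353  0.09592261]
 [ 0.49393452 -0.02727922]] [0.47865903 0.0343217  0.027     ] 1.8138683619634386
[array([0.46590366, 0.09423978, 0.02862979]), array([ 0.50267617, -0.03130995,  0.03307857])]
dx -1.0 dy 62.3 dz -181.7 yaw 0.0018
```

Top-view mid is (0.484, 0.031) with yaw 1.854. The scene view's end cap is less certain, but agrees to about 4 mm. I'll go over the pen with an opening of about 38 mm.

```bash
python3 -m crank '[{"hand":0.55,"dx":-1,"dy":0,"dz":-40,"yaw":0},{"hand":0.55,"dx":-1,"dy":0,"dz":-80,"yaw":0},{"hand":0.55,"dx":-1,"dy":20,"dz":-120,"yaw":0},{"hand":0.55,"dx":-1,"dy":40,"dz":-160,"yaw":0},{"hand":0.55,"dx":-1,"dy":60,"dz":-181,"yaw":0},{"hand":0.55,"dx":-1,"dy":60,"dz":-181,"yaw":0},{"hand":0.55,"dx":-1,"dy":60,"dz":-181,"yaw":0}]'; python3 -c "
from h import *
st();go(.4842,.031,.011,.283)"
```

```text
clock: 8.37
position: [0.483, 0.0325, 0.09]
tool_rot: [-1.571, 0.003, 0.283]
force: [0.9, 1.2, 0.8]
grip_width: 0.0384
8.37 [0.483  0.0325 0.09  ] [-1.5708  0.0026  0.2828] [0.9 1.2 0.8] 0.0384
dx 0.8 dy 79.0 dz -1.8 yaw -0.0002
```

```bash
python3 -m crank '[{"hand":0.55,"dx":1,"dy":20,"dz":-1.5,"yaw":0},{"hand":0.55,"dx":1,"dy":40,"dz":-1.5,"yaw":0},{"hand":0.55,"dx":1,"dy":45,"dz":-1.5,"yaw":0}]'; python3 - <<'E'
from h import *
st()
for n in("scene","top"):cv2.imwrite(f"pics/{n}8.png",bot.grab_frame(n)[:,:,::-1])
crop("pics/scene8.png",320,120,120,90,6,"pics/s8c.png")
E
```

```text
clock: 8.62
position: [0.484, 0.0343, 0.0446]
tool_rot: [-1.57, 0.002, 0.288]
force: [-1.2, -0.5, -0.5]
grip_width: 0.0381
8.62 [0.484  0.0343 0.0446] [-1.57    0.0018  0.288 ] [-1.2 -0.5 -0.5] 0.0381
```

View pics/s8c.png

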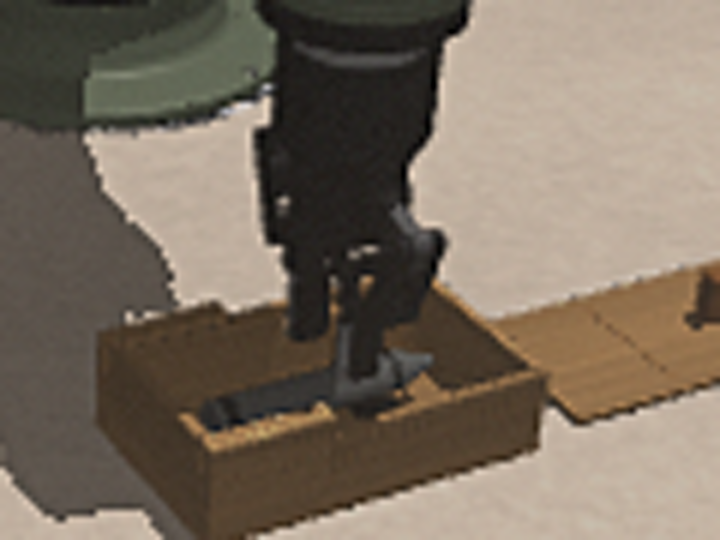

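The fingers straddle the pen with free space on both sides. I'll descend and close.

```bash
python3 -m crank '[{"hand":0.55,"dx":0,"dy":12,"dz":-2,"yaw":0},{"hand":0.55,"dx":0,"dy":24,"dz":-2,"yaw":0},{"hand":0.55,"dx":0,"dy":33,"dz":-2,"yaw":0},{"hand":0.55,"dx":0,"dy":33,"dz":-2,"yaw":0},{"hand":0.7,"dx":0,"dy":33,"dz":-2,"yaw":0},{"hand":1,"dx":0,"dy":33,"dz":-2,"yaw":0},{"hand":1,"dx":0,"dy":33,"dz":-2,"yaw":0},{"hand":1,"dx":0,"dy":33,"dz":-2,"yaw":0},{"hand":1,"dx":0,"dy":33,"dz":-2,"yaw":0}]' 30; python3 -c "
from h import *
st()"
```

```text
clock: 9.47
position: [0.4858, 0.0311, 0.0138]
tool_rot: [-1.571, -0.001, 0.286]
force: [-1.9, 2.3, 8.5]
grip_width: 0.0204
9.47 [0.4858 0.0311 0.0138] [-1.5707e+00 -9.0000e-04  2.8610e-01] [-1.9  2.3  8.5] 0.0204
```

```bash
python3 -m crank '[{"hand":1,"dx":0,"dy":-4,"dz":0,"yaw":0},{"hand":1,"dx":0,"dy":-12,"dz":0,"yaw":0},{"hand":1,"dx":0,"dy":-25,"dz":0,"yaw":0},{"hand":1,"dx":0,"dy":-45,"dz":0,"yaw":0},{"hand":1,"dx":0,"dy":-70,"dz":0,"yaw":0},{"hand":1,"dx":0,"dy":-95,"dz":0,"yaw":0},{"hand":1,"dx":0,"dy":-110,"dz":0,"yaw":0},{"hand":1,"dx":0,"dy":-110,"dz":0,"yaw":0}]' 40; python3 - <<'E'
from h import *
st()
for n in("scene","top"):cv2.imwrite(f"pics/{n}9.png",bot.grab_frame(n)[:,:,::-1])
crop("pics/scene9.png",320,100,120,100,6,"pics/s9c.png")
crop("pics/top9.png",200,190,110,80,7,"pics/t9c.png")
E
```

```text
clock: 10.13
position: [0.4868, 0.0309, 0.1266]
tool_rot: [-1.571, -0.005, 0.286]
force: [1.0, -0.8, -0.7]
grip_width: 0.0201
10.13 [0.4868 0.0309 0.1266] [-1.571  -0.0046  0.2856] [ 1.  -0.8 -0.7] 0.0201
```

View pics/s9c.png

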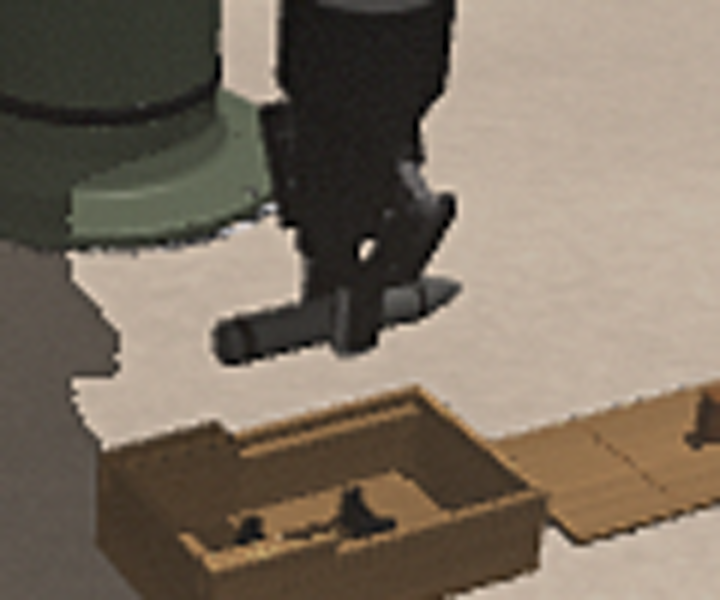

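View pics/t9c.png

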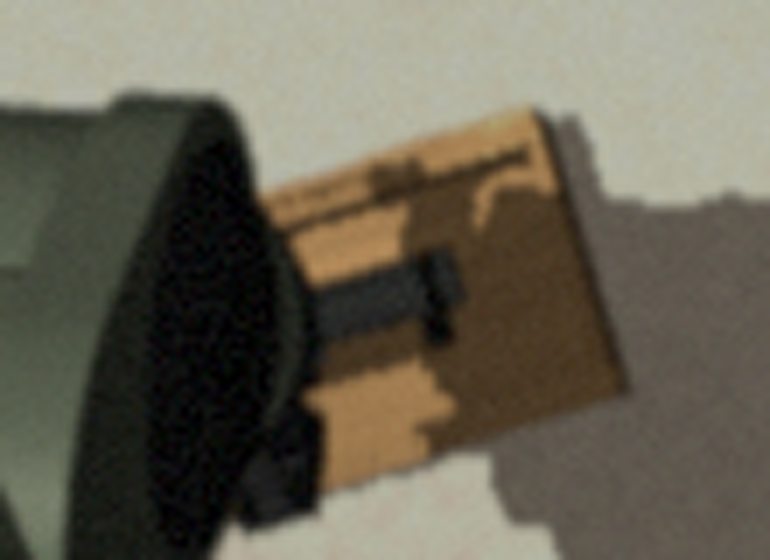

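```bash
python3 - <<'E'
from h import *
P=ray("scene",[(396.6,147.6),(357.7,156.7)],.140)
u=np.array([np.cos(1.857),np.sin(1.857)]);n=np.array([np.cos(.286),np.sin(.286)])
T=np.array([.4865,.031])
print(P,np.linalg.norm(P[0]-P[1]),[( (p[:2]-T)@u,(p[:2]-T)@n) for p in P])
# top: tail end, crop7x at 200,190
q=np.array([(460,277)]);q=(q+.5)/7-.5+[200,190]; E=ray("top",q,.140)[0];print(E,(E[:2]-T)@u,(E[:2]-T)@n)
# rest groove
r=np.array([.5277,-.298]);a=.40
g=r+.035*np.array([-np.sin(a),np.cos(a)]);print("groove",g)
print(proj("top",[[*(g+k*np.array([np.cos(a),np.sin(a)])),.0184] for k in(-.03,.03)]))
f=lambda p:(np.array(p)+.5)/8-.5+[325,180]
# flat tops at z=.036, y=+53..., edges of V: clicks
for lab,pts in(("near",[(257,482),(366,430)]),("far",[(178,320),(300,262)])):
    V=ray("top",f(pts),.036);print(lab,V[:,:2],V.mean(0),np.linalg.norm(V[0]-V[1]))
crop("pics/top9.png",335,190,45,60,12,"pics/r9.png");crop("pics/scene9.png",230,180,70,55,11,"pics/rs9.png")
E
```

```text
[[ 0.46950931  0.09680813  0.14      ]
 [ 0.50392119 -0.0259166   0.14      ]] 0.1274579872518764 [(np.float64(0.06792790667779407), np.float64(0.002265063236973229)), (np.float64(-0.05951959837145001), np.float64(0.0006564044369069587))]
[ 0.50417869 -0.03118748  0.14      ] -0.06464876104019246 -0.0005835570891344014
groove [ 0.51407036 -0.26576287]
[[361.87525741 235.6048166 ]
 [353.0258446  215.5490911 ]]
near [[ 0.4752788  -0.26135545]
 [ 0.49238035 -0.29833754]] [ 0.48382957 -0.2798465   0.036     ] 0.04074479338378834
far [[ 0.53003903 -0.23559653]
 [ 0.5492688  -0.27713143]] [ 0.53965391 -0.25636398  0.036     ] 0.04577042850828277
```

View pics/r9.png

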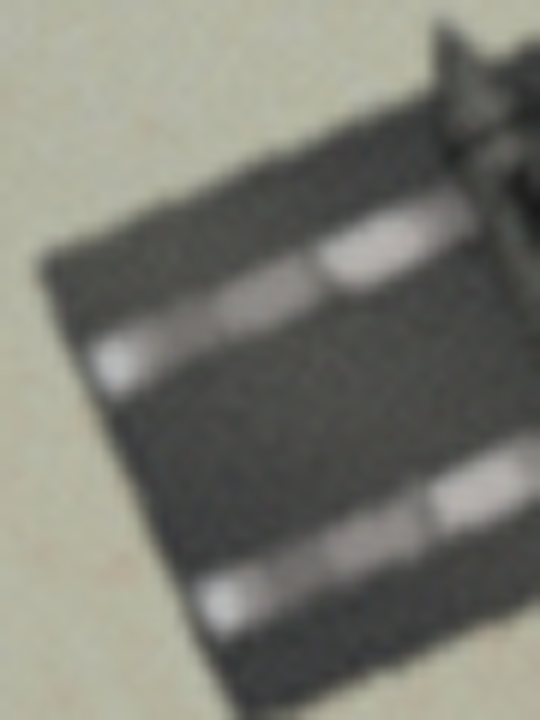

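View pics/rs9.png

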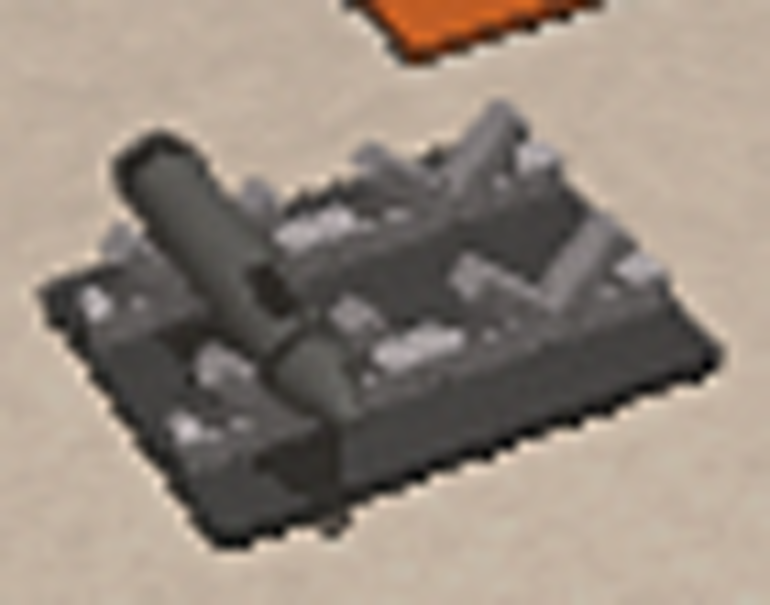

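Pen held level, its middle about 1–2 mm nozzle-ward of the TCP. In the top crop the free V's valleys sit at (218,320) and (325,565), which agrees with the base-plate estimate to about 2 mm. That puts the groove mid at about (0.513, -0.266) with yaw 0.40. I'll check the wrist range before turning.

```bash
python3 - <<'E'
from h import *
print(np.round(bot.observe()['qpos'],3))
u=np.array([np.cos(.4),np.sin(.4)])
t=np.array([.513,-.266])-.001*u; print(t); go(*t,.12,-1.171)
E
```

```text
[-0.429  0.489  0.321  2.067 -0.258  0.621  0.354]
[ 0.51207894 -0.26638942]
dx -58.6 dy 3.9 dz -292.7 yaw 1.4571
```

```bash
python3 -m crank '[{"hand":1,"dx":-5,"dy":0,"dz":-25,"yaw":0.12},{"hand":1,"dx":-10,"dy":0,"dz":-50,"yaw":0.24},{"hand":1,"dx":-15,"dy":0,"dz":-75,"yaw":0.36},{"hand":1,"dx":-20,"dy":0,"dz":-100,"yaw":0.48},{"hand":1,"dx":-25,"dy":0,"dz":-125,"yaw":0.60},{"hand":1,"dx":-30,"dy":0,"dz":-150,"yaw":0.72},{"hand":1,"dx":-35,"dy":0,"dz":-175,"yaw":0.84},{"hand":1,"dx":-40,"dy":0,"dz":-200,"yaw":0.96},{"hand":1,"dx":-45,"dy":0,"dz":-225,"yaw":1.08},{"hand":1,"dx":-50,"dy":0,"dz":-250,"yaw":1.20},{"hand":1,"dx":-55,"dy":0,"dz":-275,"yaw":1.32},{"hand":1,"dx":-58,"dy":0,"dz":-293,"yaw":1.44}]' 40; python3 -m crank '[{"hand":1,"dx":0,"dy":0,"dz":0,"yaw":0.017},{"hand":1,"dx":0,"dy":10,"dz":0,"yaw":0.017},{"hand":1,"dx":0,"dy":20,"dz":0,"yaw":0.017},{"hand":1,"dx":0,"dy":30,"dz":0,"yaw":0.017},{"hand":1,"dx":0,"dy":30,"dz":0,"yaw":0.017}]'; python3 - <<'E'
from h import *
st();go(.5121,-.2664,.06,-1.171)
for n in("scene","top"):cv2.imwrite(f"pics/{n}10.png",bot.grab_frame(n)[:,:,::-1])
crop("pics/scene10.png",210,120,110,110,6,"pics/s10c.png")
crop("pics/top10.png",310,170,110,90,7,"pics/t10c.png")
E
```

```text
clock: 11.23
position: [0.5117, -0.2689, 0.1224]
tool_rot: [-1.572, 0.0, -1.161]
force: [-0.1, 0.5, -0.2]
grip_width: 0.0201
clock: 11.65
position: [0.5115, -0.2652, 0.0906]
tool_rot: [-1.573, 0.003, -1.169]
force: [-0.9, 0.5, -0.7]
grip_width: 0.02
11.65 [ 0.5115 -0.2652  0.0906] [-1.5729  0.0027 -1.169 ] [-0.9  0.5 -0.7] 0.02
dx 1.4 dy 30.6 dz 0.0 yaw 0.002
```

View pics/s10c.png

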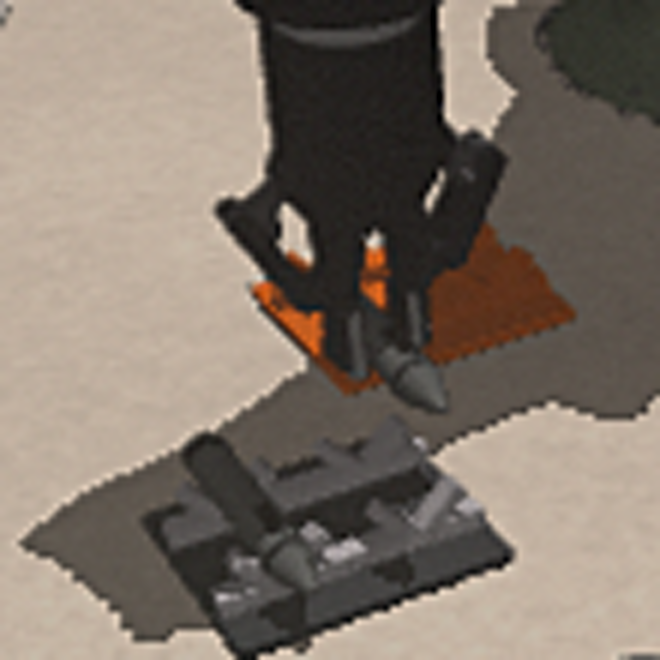

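View pics/t10c.png

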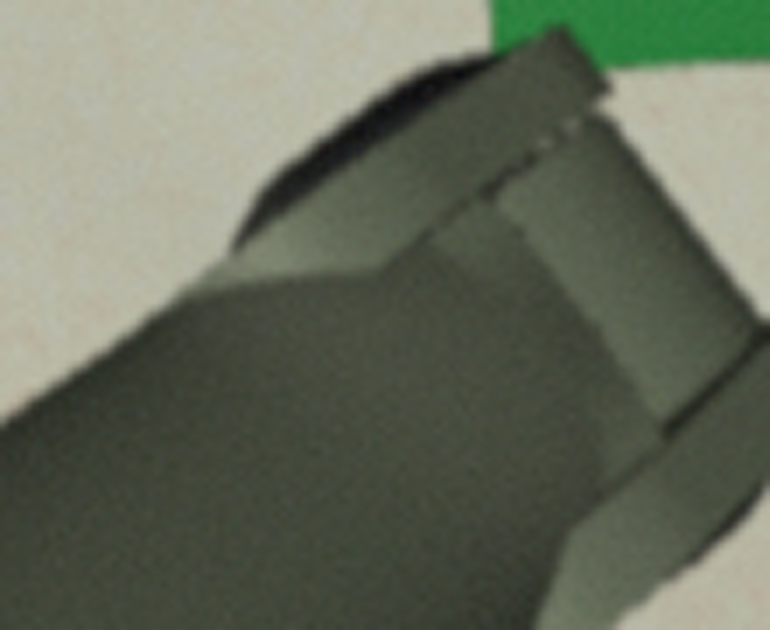

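The scene crop shows the carried pen's tip at (447,408) and pen2's tip at (312,592). I'll compare their positions.

```bash
python3 - <<'E'
from h import *
f=lambda p:(np.array(p)+.5)/6-.5+[210,120]
a=.40;u=np.array([np.cos(a),np.sin(a)]);n=np.array([-u[1],u[0]]);r=np.array([.5277,-.298])
for lab,p,z in(("pen tip",(447,409),.1038),("pen2 tip",(314,593),.034),("valley front",(420,524),.0184)):
    P=ray("scene",f(p),z)[0]; d=P[:2]-r; print(lab,P,"rest frame",d@u,d@n)
s=bot.observe()['position'];d=s[:2]-r;print("tcp",d@u,d@n)
for p in((440,20),):
    q=(np.array(p)+.5)/12-.5+[335,190];P=ray("top",q,.034)[0];d=P[:2]-r;print("pen2 tip top",d@u,d@n)
E
```

```text
pen tip [ 0.57243433 -0.23718761  0.1038    ] rest frame 0.06488450503198764 0.03859155568069908
pen2 tip [ 0.60421745 -0.30213593  0.034     ] rest frame 0.06886663495330995 -0.03360674658239965
valley front [ 0.53991021 -0.25269334  0.0184    ] rest frame 0.02888959462783044 0.03697532117165574
tcp -0.0018652049259269107 0.0354066461862981
pen2 tip top 0.07072788408961309 -0.03562238320742878
```

The tip is 65 mm ahead of the rest's centre, so the pen is centred. Lateral offset is within 1–2 mm and the V will take that up. Lowering.

```bash
python3 -m crank '[{"hand":1,"dx":0.7,"dy":15,"dz":0,"yaw":0},{"hand":1,"dx":0.7,"dy":30,"dz":0,"yaw":0},{"hand":1,"dx":0.7,"dy":45,"dz":0,"yaw":0},{"hand":1,"dx":0.7,"dy":55,"dz":0,"yaw":0},{"hand":1,"dx":0.7,"dy":61,"dz":0,"yaw":0},{"hand":1,"dx":0.7,"dy":64,"dz":0,"yaw":0},{"hand":1,"dx":0.7,"dy":66,"dz":0,"yaw":0},{"hand":1,"dx":0.7,"dy":66,"dz":0,"yaw":0}]' 40; python3 - <<'E'
from h import *
st()
for n in("scene",):cv2.imwrite(f"pics/{n}11.png",bot.grab_frame(n)[:,:,::-1])
crop("pics/scene11.png",210,120,110,110,6,"pics/s11c.png")
E
```

```text
clock: 12.42
position: [0.5129, -0.2674, 0.0274]
tool_rot: [-1.571, -0.0, -1.171]
force: [0.1, -0.2, -0.7]
grip_width: 0.0199
12.42 [ 0.5129 -0.2674  0.0274] [-1.5706e+00 -2.0000e-04 -1.1710e+00] [ 0.1 -0.2 -0.7] 0.0199
```

View pics/s11c.png

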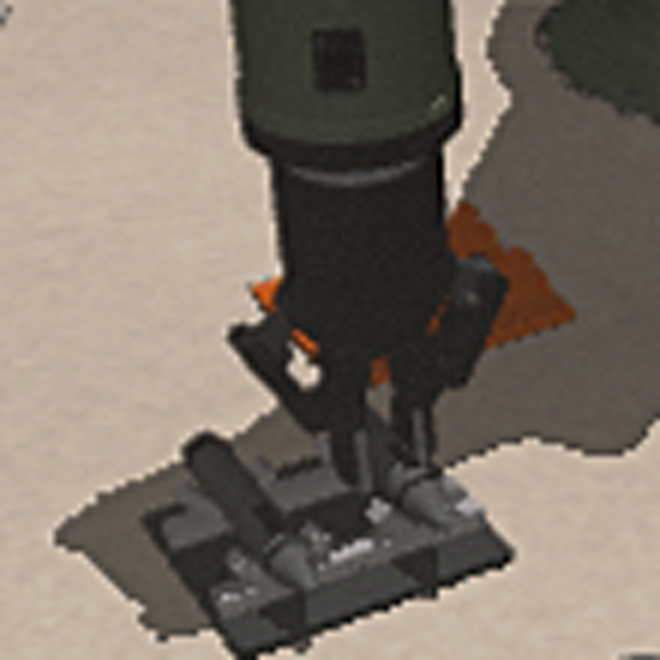

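The pen is over the free V, with the fingers between the bars. I'll lower slowly to contact.

```bash
python3 -m crank '[{"hand":1,"dx":0,"dy":1,"dz":0,"yaw":0},{"hand":1,"dx":0,"dy":2,"dz":0,"yaw":0},{"hand":1,"dx":0,"dy":3,"dz":0,"yaw":0},{"hand":1,"dx":0,"dy":4,"dz":0,"yaw":0},{"hand":1,"dx":0,"dy":4,"dz":0,"yaw":0}]' 40; python3 -c "
from h import *
st()"
```

```text
clock: 12.88
position: [0.5127, -0.2672, 0.0231]
tool_rot: [-1.571, 0.0, -1.171]
force: [0.4, 0.1, -0.1]
grip_width: 0.0199
12.88 [ 0.5127 -0.2672  0.0231] [-1.5709e+00  1.0000e-04 -1.1710e+00] [ 0.4  0.1 -0.1] 0.0199
```

```bash
python3 -m crank '[{"hand":1,"dx":0,"dy":0.7,"dz":0,"yaw":0},{"hand":1,"dx":0,"dy":1.4,"dz":0,"yaw":0},{"hand":1,"dx":0,"dy":2,"dz":0,"yaw":0},{"hand":1,"dx":0,"dy":2,"dz":0,"yaw":0}]' 25; python3 -c "
from h import *
st()"
```

```text
clock: 13.22
position: [0.5128, -0.2672, 0.0216]
tool_rot: [-1.57, 0.0, -1.171]
force: [-2.5, 2.3, 10.4]
grip_width: 0.0203
13.22 [ 0.5128 -0.2672  0.0216] [-1.5704e+00  3.0000e-04 -1.1711e+00] [-2.5  2.3 10.4] 0.0203
```

Contact came at the expected height (10 N up). Release, opening only to about 38 mm, then rise.

```bash
python3 -m crank '[{"hand":0.7,"dx":0,"dy":-0.5,"dz":0,"yaw":0},{"hand":0.6,"dx":0,"dy":-0.5,"dz":0,"yaw":0},{"hand":0.55,"dx":0,"dy":-0.5,"dz":0,"yaw":0},{"hand":0.55,"dx":0,"dy":-0.5,"dz":0,"yaw":0},{"hand":0.55,"dx":0,"dy":-0.5,"dz":0,"yaw":0}]' 20; python3 - <<'E'
from h import *
st()
for n in("scene",):cv2.imwrite(f"pics/{n}12.png",bot.grab_frame(n)[:,:,::-1])
crop("pics/scene12.png",210,120,110,110,6,"pics/s12c.png")
E
```

```text
clock: 13.63
position: [0.5128, -0.2673, 0.0216]
tool_rot: [-1.571, 0.0, -1.171]
force: [1.2, -1.1, -0.3]
grip_width: 0.0382
13.63 [ 0.5128 -0.2673  0.0216] [-1.5709  0.     -1.1711] [ 1.2 -1.1 -0.3] 0.0382
```

View pics/s12c.png

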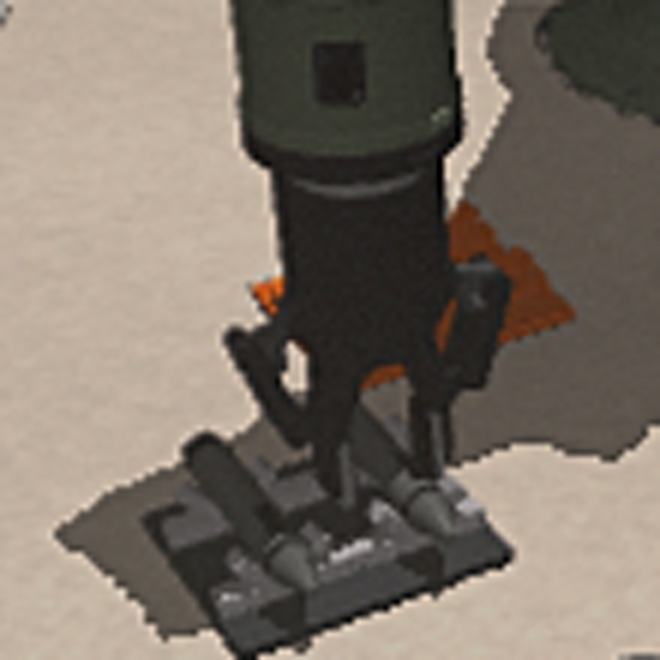

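```bash
python3 -m crank '[{"hand":0.55,"dx":0,"dy":-8,"dz":0,"yaw":0},{"hand":0.55,"dx":0,"dy":-25,"dz":0,"yaw":0},{"hand":0.55,"dx":0,"dy":-60,"dz":0,"yaw":0},{"hand":0.55,"dx":0,"dy":-100,"dz":0,"yaw":0},{"hand":0.55,"dx":0,"dy":-140,"dz":0,"yaw":0},{"hand":0.55,"dx":-40,"dy":-160,"dz":5,"yaw":0},{"hand":0.55,"dx":-80,"dy":-160,"dz":10,"yaw":0},{"hand":0.55,"dx":-120,"dy":-160,"dz":15,"yaw":0},{"hand":0.55,"dx":-160,"dy":-160,"dz":20,"yaw":0},{"hand":0.55,"dx":-200,"dy":-160,"dz":25,"yaw":0},{"hand":0.55,"dx":-240,"dy":-160,"dz":30,"yaw":0},{"hand":0.55,"dx":-270,"dy":-160,"dz":30,"yaw":0}]' 20; python3 - <<'E'
from h import *
st()
for n in("scene","top"):cv2.imwrite(f"pics/{n}13.png",bot.grab_frame(n)[:,:,::-1])
crop("pics/scene13.png",225,170,85,65,9,"pics/s13c.png")
crop("pics/top13.png",325,180,80,75,8,"pics/t13c.png")
E
```

```text
clock: 14.68
position: [0.4344, -0.004, 0.182]
tool_rot: [-1.57, 0.001, -1.169]
force: [1.5, -0.3, 0.5]
grip_width: 0.0383
14.68 [ 0.4344 -0.004   0.182 ] [-1.5704e+00  1.1000e-03 -1.1695e+00] [ 1.5 -0.3  0.5] 0.0383
```

View pics/s13c.png

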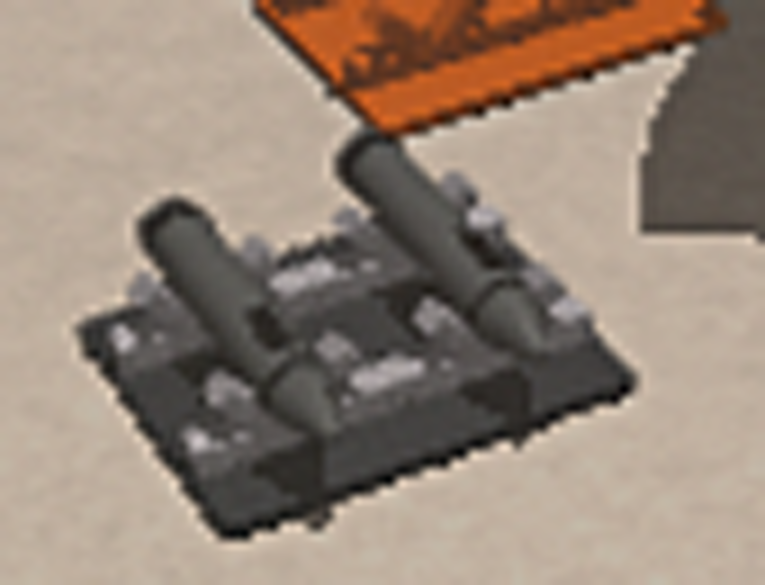

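View pics/t13c.png

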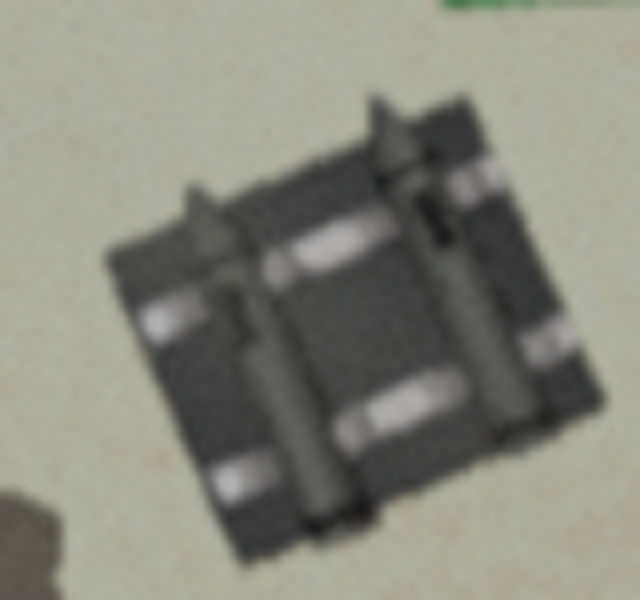

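View pics/top13.png

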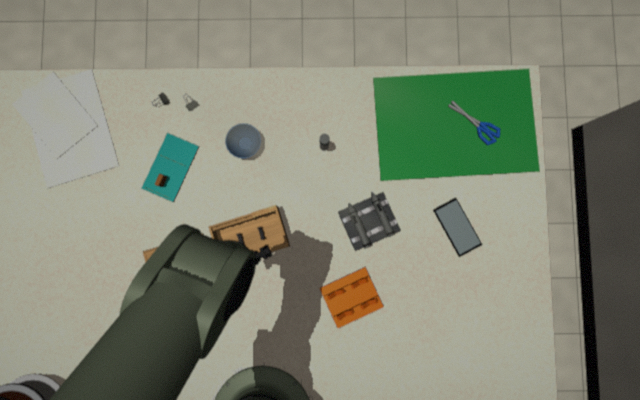

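View pics/scene13.png

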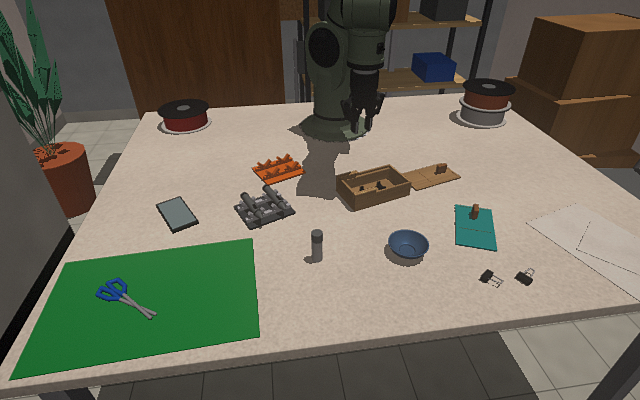

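Both views show the pen lying in the free V, parallel to pen2. In the top crop its tip is at (191,186) and its tail at about (345,528), and nothing else has moved. Now I'll check the centring.

```bash
python3 - <<'E'
from h import *
f=lambda p:(np.array(p)+.5)/8-.5+[325,180]
B=ray("top",f([(108,255),(467,97),(606,403),(247,565)]),.008)[:,:2]; r=B.mean(0)
u=(B[0]+B[1]-B[2]-B[3]);u/=np.linalg.norm(u);n=np.array([-u[1],u[0]])
for l,P in(("pen",[(191,186),(345,528)]),("pen2",[(375,95),(525,432)])):
    P=ray("top",f(P),.034)[:,:2]; print(l,[((p-r)@u,(p-r)@n) for p in P],"mid",(P.mean(0)-r)@u,(P.mean(0)-r)@n,np.linalg.norm(P[0]-P[1]))
g=lambda p:(np.array(p)+.5)/9-.5+[225,170]
P=ray("scene",g([(548,350),(328,425)]),.034)[:,:2];r2=np.array([.5279,-.2962])
print("scene tips pen/pen2",[((p-r2)@u,(p-r2)@n) for p in P])
E
```

```text
pen [(np.float64(0.06745177385222842), np.float64(0.03502654812098141)), (np.float64(-0.05894328798101101), np.float64(0.0348611034453791))] mid 0.004254242935608727 0.03494382578318025 0.1263951701125051
pen2 [(np.float64(0.07054356419054686), np.float64(-0.03494435682534199)), (np.float64(-0.05407265319719389), np.float64(-0.03396579214267693))] mid 0.008235455496676456 -0.034455074484009446 0.12462005948027316
scene tips pen/pen2 [(np.float64(0.06204571844271518), np.float64(0.03723302130827931)), (np.float64(0.06010599212403366), np.float64(-0.03475424206106278))]
```

The centring checks are within measurement noise. The top view puts the middle at +2 to +4 mm and the scene tip at -3 mm, so it averages near 0, and the lateral offset is 34.9 mm against 35. The robot is clear of everything, so I'm handing in.

```bash
python3 -c "
from h import *
print(bot.job_done()); st()"
```

```text
the job is handed in; nothing more can be done
None
the job is handed in; nothing more can be done
```

The job is done and handed in at about 14.8 s of the 56 s. The wooden case is open, its lid lies flat on the table beside it with the handle up, and the pen lies in the empty groove of the grey pen rest.

- **Lid:** I raised the handle end about 12 mm over the lip and slid the lid about 95 mm out of its grooves before lifting it away. I lowered it until it touched the table, and the highest force I read was about 26 N. Afterwards the scene view showed it flat, with a small gap to the case. In the last top view the arm hid most of it.
- **Pen:** I lowered the pen until it touched the groove, at the expected height and with about 10 N. It lies parallel to the other pen, 34.9 mm sideways from the rest's centre, where 35 mm is right.
- **Centring along the groove:** the two cameras disagreed. The top view put the pen's middle 2 to 4 mm towards the nozzle, and the scene view about 3 mm the other way. Both are within measuring error, so I left it. I can't confirm it more closely than about 3 mm.
- **Everything else:** the other pen, the dish, glue, phone and both look-alikes looked unmoved in both views. The gripper was clear of everything when I handed in.

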